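# Pin back the hold-down arm and rack the glass cassette

## Robot

A 6-joint arm with a two-finger parallel gripper is mounted at the origin on the work surface. World frame = base frame: x ahead of the robot, y to its left, z up, the work surface at z = 0. Lengths are in m, angles in rad, forces in N, time in s.
With the tool pointing down it reaches from about 0.15 to 0.775 m from the base axis. Payload 6.1 kg.
Tool frame: the origin (TCP) lies between the finger pads; the fingertips stand 25 mm ahead of it and the grasp point (between the pads) lies 6 mm ahead of it; x points along the fingers, z is the direction in which the jaws open and shut, and the axes are right-handed (so a half turn about x gives the same grasp; the last joint's range is limited). The gripper opens to 85 mm and grips with 20 to 120 N. Pads are 22 mm wide; open, the fingers measure 114 mm over their backs; the gripper's body (76 mm by 85 mm) begins 54 mm behind the grasp point. The pads swing forward as they close: fully open they stand 13 mm farther back than shut.
Start: joints at [-1.167, 0.126, -0.04, 1.405, 0, 1.571], TCP at [0.206, -0.483, 0.256] pointing down, gripper open.
Joint ranges: [-2.72, 2.72], [-0.95, 1.95], [-1.27, 1.35], [-1.78, 2.02], [-1.46, 1.47], [-3.14, 3.14]. Speed limits (rad/s): [2.39, 2.39, 3.01, 3.14, 3.14, 3.14].

## Interface

Orientations are given as a unit quaternion [x, y, z, w].
In Python, from station import robot gives the robot as it stands.
- The arm moves only by the tool drive_tool, never from a script. Its argument "plan" is text: rows parted by semicolons, each of 4 numbers parted by spaces: the shift along the tool's x, y, z in cm, then the turn about the tool's x in rad. A call has 1 to 10 rows; each row shifts and turns the commanded pose from where the row before left it, along the tool's axes as they then stand; what a row does not reach is not made up. A row lasts 1/10 s, in which the tool goes at most 50 mm and 8.59 degrees, less where a joint would pass 70% of its speed; a pose out of reach is approached as far as the arm can. A call with a gripper value outside its range is refused whole. "jaw" is the finger opening in cm, from 0 to 8.54, set as the call begins (left out, the last holds). The fingers move at their own pace and stop on an object; the grip force is fixed at half the most. Time passes only in rows, so rows that do not move let the fingers close. It gives the time, the measured TCP pose, the force and the opening at its end, in the units of the state.
- robot.state(): the state, without advancing time (a new reading comes with each control period).
- robot.get_image(name): name is "scene" or "top"; returns (picture, depth): 384x512x3 uint8, red, green, blue; 384x512 float32, m along the optical axis (not along the pixel's ray), 0 where there is no reading.
- robot.camera_model(name): a dict with "K" (3x3 intrinsics, pixels), "origin" and "rotation" of the camera in the world. Camera axes: x right, y down, z forward; pixel columns grow to the right and rows downward; lengths in m; the calibration is good to about 2 mm. A picture is of the moment at which its call begins. camera_model takes no time and is no camera call.
- robot.finish_job(): hands the job in, once; it reports no verdict.
The state is a dict: "time_s": time; "joints": joint angles; "qd": joint speeds; "tau": joint torques, N m; "tool_pos": TCP position; "tcp_rot": TCP orientation; "ft_force": force on the tool from outside, world axes, zero at the start; "moment": the same for the moment, N m; "width": opening from 0.0 (shut) to 1.0 (fully open).
Only numpy, scipy, OpenCV 4.12 (cv2) and the standard library are available. Lean on these libraries where they do the work, as an engineer would, in place of code of your own. Each camera call takes 0.05 s, during which the arm holds its last target.

## Task

Unload the gel casting stand: swing its sprung hold-down arm off the glass cassette by the black lock-pin knob until the arm meets its end stop, and push the knob down so that the arm stays pinned open by itself. Then draw the cassette straight up out of its grooves by its top edge and stand it upright in a free slot of the drain rack, lowering it right onto the rack's floor before you let go. Leave the arm pinned, and do not disturb the plates already in the rack or the loose things around.

Things in the scene. Friction and masses are not known exactly. Their poses are not given: they have to be found in the camera images.
- casting_stand: Gel casting stand, fixed: grey base 18 mm thick, x -95 to 55, y -73 to 193 mm; two white grooved uprights (tops at 78 mm) hold the cassette's side edges; steel pivot column with coil spring at y 90; aluminium index plate x -100 to 20, y 105 to 190 mm, top at 108 mm. Origin at bench level below the seated cassette's middle; z up, y along the cassette's width towards the column, x square to it.
- pivot (a point): Point on the vertical axis of the hold-down arm, 122 mm above the bench, at x 0, y 90 mm of the stand; axes as the stand's. The arm is a flat straight steel lever on the column, 20 mm wide, 8 mm thick (118 to 126 mm above the bench): the padded end reaches 96 mm one way, over the cassette's top edge with a 2 mm gap; the tail with the knob reaches 94 mm the other way.
- hold_arm (a joint): Arm angle, rad. 0: the arm lies along the stand's y, its pad over the cassette. Grows anticlockwise seen from above: knob towards the stand's -x, pad towards +x. End stop at 1.2. A torsion spring always drives it back to 0 (at the knob 2.7 N at 0, 5.4 N at the stop). The lock pin is over its hole at 1.18, with 1.7 mm play all round; pinned and let go, the arm rests at about 1.16.
- lock_pin (a joint): How far the lock pin in the arm's tail is pushed down: 0 raised, 0.014 m fully down. It slides vertically with about 3 N of friction and stays where it is left (it may start up to 2 mm down). Raised, its tapered 10 mm thick tip hangs 3 mm above the index plate; only over the hole can it go farther than 3 mm down. Over 9 mm down it holds the arm.
- lock_knob (a point): Centre of the lock pin's black round knob, 32 mm across and 25 mm tall, axis vertical, on the arm's tail 80 mm from the pivot axis (at arm angle 0: x 0, y 170 mm of the stand). 158 mm above the bench when raised, 144 mm when fully down. Its x axis is square to the arm (the stand's x at angle 0) and turns with the arm.
- lock_hole (a point): Mouth of the lock pin's hole, 13.5 mm wide, in the top of the index plate, 108 mm above the bench; it does not move. The knob is pushed down right above it. The arm's end stop is a dark pillar 9 mm thick rising to 124 mm beside the column, at x -41, y 90 mm of the stand.
- cassette_mid (a point): Centre of the glass cassette: two plates with grey spacers, together 8 mm thick (its x), 100 mm wide (its y), 85 mm tall (its z, up), about 0.14 kg. It starts upright in the stand's grooves (10.6 mm wide), lower edge 24 mm and top edge 109 mm above the bench; the top 31 mm stand above the uprights. Free of the uprights once raised 55 mm; the knob and arm reach up to 175 mm.
- drain_rack: White drain rack, fixed, 172 x 118 mm; floor 12 mm above the bench, rim 16 mm. Two rows (y -34 and +34 mm) of seven upright steel rods 8 mm thick, tops at 70 mm. Origin at bench level under its middle. Rods 22 mm apart along x make six slots 14 mm wide along y, middles at x -55, -33, -11, 11, 33, 55 mm. Plates stand in those at 33 and 55; the other four are free.
- plate_0_mid (a point): Centre of a single glass plate 6 x 100 x 80 mm standing in the rack's slot at +33 mm; leave it there.
- plate_1_mid (a point): Centre of a single glass plate 6 x 100 x 75 mm standing in the rack's slot at +55 mm; leave it there.
- tape_roll: Bystander: paper tape roll 90 mm across, 25 mm tall, lying on the bench; origin at its underside's centre.
- well_plate: Bystander: clear 96-well plate, 86 x 128 x 14 mm, lying on the bench; origin at its underside's centre.
- tip_box: Bystander: blue box of pipette tips, 80 x 118 x 57 mm; origin at its underside's centre.
- tube_rack: Bystander: yellow rack full of capped blood tubes, 105 x 205 x 100 mm; origin at its underside's centre.
- spray_bottle: Bystander: clear bottle, 68 mm across, 170 mm tall; origin at its underside's centre.
- beaker: Bystander: glass beaker, 76 mm across, 95 mm tall; origin at its underside's centre.
- pipette: Bystander: pipette about 250 mm long, lying on the bench, up to 28 mm high; origin near its middle at bench level, its long axis is x.
There are look-alikes about, which are no part of the job. What is shaped like the part that bears cassette_mid but red or yellow is not meant.

How it is judged:
By the outcome, as a careful person would: the job done as asked, in the order asked, and still so for the second after the job is handed in, with the robot touching nothing.
It also fails if it takes over 64 s, if anything falls off the work surface, if the arm or the gripper's body presses on something with over 40 N, if the wrist force passes 120 N, or if a joint passes its speed limit or range.

## Working session

There is one attempt and no reset: what is moved stays moved. The work goes in short steps, Python scripts to look and compute and a tool call to move; the robot and the scene stay as the last step left them, time stands still between calls to the robot, and variables do not carry over. Pictures are saved under pics/ and viewed, and the job is handed in when it is done.

Besides the shell and the picture viewer there is one more tool, called after "Emit:" as name(argument=value, ...), one argument or row to a line, values as JSON. drive_tool: Moves the arm, as the interface text tells. Its arguments: {"type":"object","properties":{"plan":{"type":"string"},"jaw":{"type":"number"}},"required":["plan"]}

```bash
ls; mkdir -p pics; cat > h.py <<'E'
import numpy as np, cv2
from station import robot
def snap(n,tag):
    im,d=robot.get_image(n); cv2.imwrite(f'pics/{tag}.png',im[:,:,::-1]); np.save(f'pics/{tag}.npy',d); return im,d
def w(n,u,v,d):
    m=robot.camera_model(n);K=np.array(m['K']);z=d
    p=np.array([(u-K[0,2])/K[0,0]*z,(v-K[1,2])/K[1,1]*z,z]); return np.array(m['rotation'])@p+np.array(m['origin'])
def wz(n,u,v,z):
    o=np.array(robot.camera_model(n)['origin']); p=w(n,u,v,1.)-o; return o+p*(z-o[2])/p[2]
def proj(n,P):
    m=robot.camera_model(n);K=np.array(m['K']); p=np.array(m['rotation']).T@(np.array(P)-np.array(m['origin'])); q=K@p; return q[:2]/q[2]
def crop(tag,x0,y0,x1,y1,s):
    im=cv2.imread(f'pics/{tag}.png')[y0:y1,x0:x1]; cv2.imwrite(f'pics/{tag}_c{x0}_{y0}.png',cv2.resize(im,None,fx=s,fy=s,interpolation=cv2.INTER_CUBIC))
E
python3 - <<'E'
from h import *
for n in('scene','top'):
    snap(n,n+'0'); m=robot.camera_model(n); print(n,m)
print(robot.state())
E
```

```text
pics
scene {'K': array([[422.35740773,   0.        , 252.44569718],
       [  0.        , 422.35740773, 191.84086152],
       [  0.        ,   0.        ,   1.        ]]), 'origin': array([1.42737697, 0.21959776, 1.23792349]), 'rotation': array([ 0.55941566,  0.75636874, -0.26744339, -0.20840942])}
top {'K': array([[495.45195079,   0.        , 255.37538838],
       [  0.        , 495.45195079, 190.73061066],
       [  0.        ,   0.        ,   1.        ]]), 'origin': array([ 0.31915293, -0.02900315,  1.87828592]), 'rotation': array([ 0.70947559, -0.70216752,  0.04461503, -0.04018283])}
{'time_s': 0.1, 'joints': array([-1.16699644e+00,  1.26351296e-01, -4.05129424e-02,  1.40539997e+00,
       -2.62770900e-06,  1.57079615e+00]), 'qd': array([-0.00040971, -0.00093366,  0.00235516,  0.00132346,  0.00039386,
       -0.00019713]), 'tau': array([-1.66599139e-04, -4.36905742e+01,  3.53604627e+01,  1.36159407e-02,
       -1.07196247e-04,  9.47690182e-06]), 'tool_pos': array([ 0.20614945, -0.48247151,  0.25558701]), 'tcp_rot': array([ 0.38986315,  0.59054269, -0.38929284,  0.58967545]), 'ft_force': array([-0.39867707, -0.19332866, -0.40980404]), 'moment': array([ 0.00240725,  0.01558549, -0.05327957]), 'width': 1.001423622567023}
```

```bash
sed -i "s/np.array(m\['rotation'\])/RR(m)/g; 1a from scipy.spatial.transform import Rotation\ndef RR(m): return Rotation.from_quat(m['rotation']).as_matrix()" h.py
python3 - <<'E'
from h import *
for n in('scene','top'):
    im=cv2.imread(f'pics/{n}0.png'); cv2.imwrite(f'pics/{n}0b.png',cv2.resize(im,(800,600),interpolation=cv2.INTER_CUBIC))
E
```

```text
(no output)
```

View pics/scene0b.png

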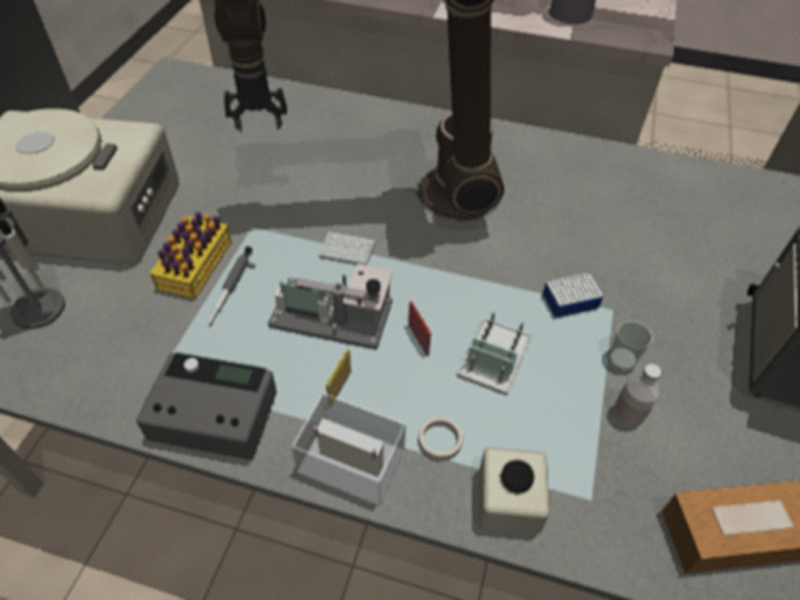

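View pics/top0b.png

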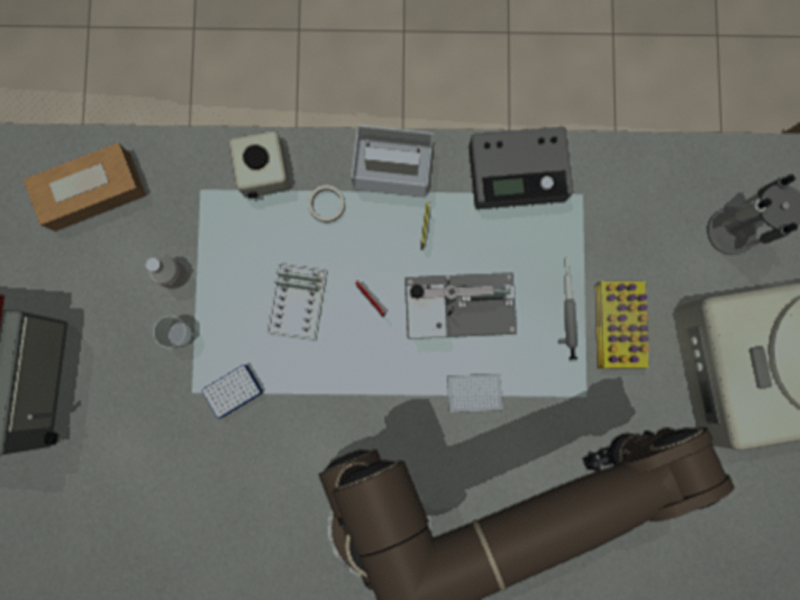

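The top view (up = +x, left = +y) shows the stand at (405–517, 272–340) of 800x600, nearly aligned with the world axes. The rack is at about (298, 301) with plates at its far end. Next I zoom in.

```bash
python3 - <<'E'
from h import *
crop('top0',250,165,340,225,8.8)
crop('top0',165,160,215,225,9)
crop('scene0',165,145,265,225,8)
E
```

```text
(no output)
```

View pics/top0_c250_165.png

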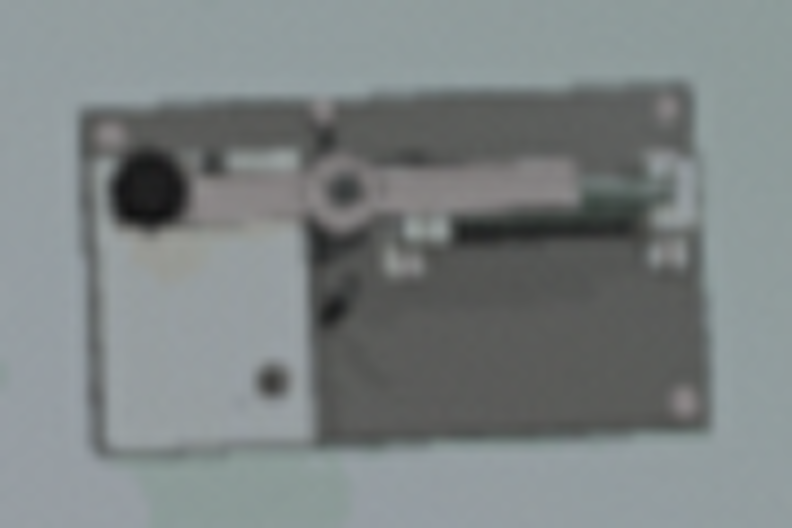

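View pics/top0_c165_160.png

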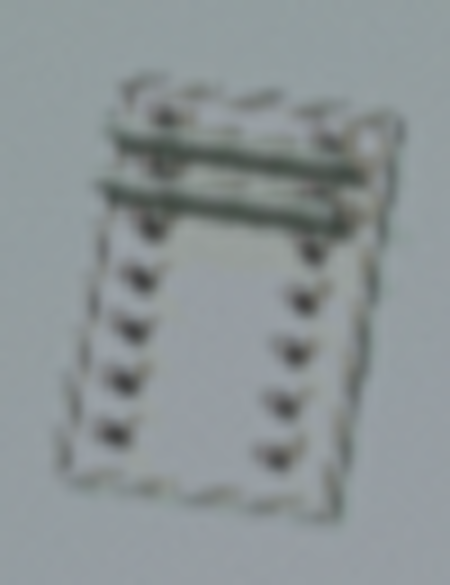

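View pics/scene0_c165_145.png

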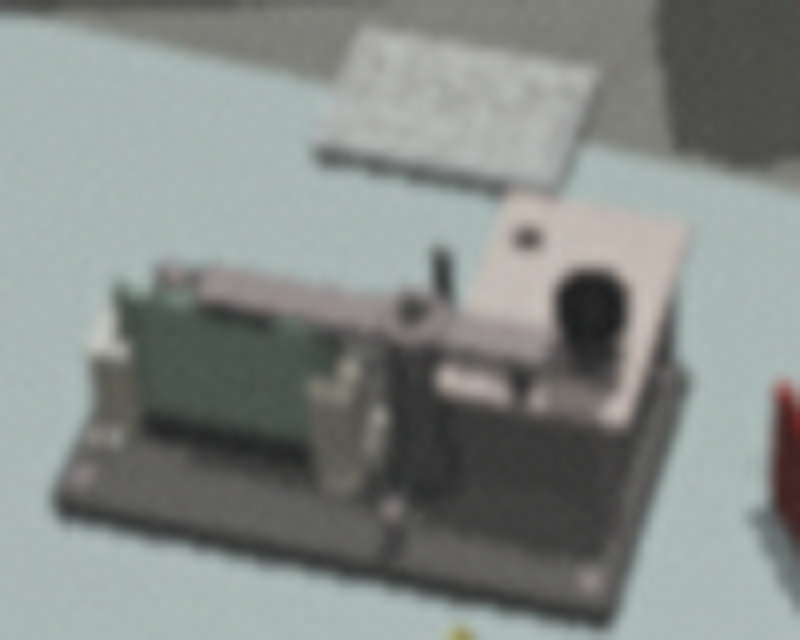

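```bash
cat > fit.py <<'E'
from h import *
from scipy.optimize import least_squares
T=lambda L,s,x0,y0:[((a+.5)/s-.5+x0,(b+.5)/s-.5+y0) for a,b in L]
top=[((55,193,18),(83,108)),((55,-73,18),(690,85)),((-95,-73,18),(708,430)),((0,90,128),(344,190)),((0,170,170),(148,190)),((-74,120.4,108),(272,381)),((-100,105,108),(318,442)),((-100,190,108),(105,452))]
sc=[((55,193,18),(605,618)),((55,-73,18),(60,503)),((0,90,128),(412,310)),((-74,120.4,108),(527,239)),((20,190,108),(612,425)),((-100,190,108),(690,222)),((-100,105,108),(508,195)),((0,170,170),(592,288))]
sets={'top':(top,8.8,250,165),'scene':(sc,8,165,145)}
def fit(obs,names,g):
    def res(p,full=False):
        c,s=np.cos(p[2]),np.sin(p[2]);r=[]
        for n in names:
            L,sc_,x0,y0=obs[n]; uv=T([q for _,q in L],sc_,x0,y0)
            for (P,_),q in zip(L,uv):
                x,y,z=np.array(P)/1000
                r.append(proj(n,[p[0]+c*x-s*y,p[1]+s*x+c*y,z])-np.array(q))
        r=np.array(r); return r if full else r.ravel()
    o=least_squares(res,g,loss='soft_l1'); return o.x,res(o.x,True)
if __name__=='__main__':
  for nm in(['top'],['scene'],['top','scene']):
    p,r=fit(sets,nm,[.4,-.1,0]); print(nm,p.round(4)); print(r.round(1).tolist())
E
python3 fit.py
python3 - <<'E'
from h import *
d=np.load('pics/top0.npy')
for u,v in [(266,186),(289,186),(270,195),(281,208),(275,212),(300,186),(320,187),(300,205)]: print(u,v,w('top',u,v,d[v,u]).round(4))
E
```

```text
['top'] [ 0.5516 -0.2465  0.0508]
[[-0.5, 0.0], [0.5, -0.1], [0.7, 0.0], [-0.2, 0.2], [-0.0, -0.4], [0.1, 0.1], [-0.5, 0.2], [-0.0, 0.0]]
['scene'] [ 0.552  -0.2475  0.0545]
[[0.8, -0.4], [-2.1, -0.7], [-0.1, 1.0], [-0.2, -0.1], [1.5, 0.2], [0.0, 0.4], [0.1, -0.5], [-0.4, 0.1]]
['top', 'scene'] [ 0.5518 -0.247   0.052 ]
[[-0.4, 0.0], [0.6, -0.2], [0.9, -0.0], [-0.1, 0.2], [0.1, -0.4], [0.3, 0.1], [-0.3, 0.2], [0.2, 0.0], [0.8, -0.3], [-1.9, -0.8], [0.0, 1.0], [0.0, -0.0], [1.6, 0.3], [0.2, 0.5], [0.2, -0.5], [-0.2, 0.1]]
266 186 [ 0.5431 -0.0757  0.1628]
289 186 [ 0.5481 -0.1584  0.1312]
270 195 [ 0.5175 -0.0917  0.1102]
281 208 [ 0.4794 -0.137   0.0135]
275 212 [ 0.4562 -0.1098  0.1137]
300 186 [ 0.5489 -0.1978  0.1282]
320 187 [ 0.5508 -0.2741  0.0918]
300 205 [ 0.4915 -0.2088  0.0135]
```

```bash
python3 - <<'E'
from h import *
crop('scene0',285,195,345,255,10)
crop('top0',165,160,215,225,9)
d=np.load('pics/top0.npy')
for u,v in [(190,195),(192,205),(185,183),(200,205),(178,190)]: print(u,v,w('top',u,v,d[v,u]).round(4))
E
```

```text
190 195 [0.5246 0.207  0.018 ]
192 205 [0.4876 0.1996 0.0089]
185 183 [0.568  0.225  0.0333]
200 205 [0.4877 0.1691 0.0122]
178 190 [0.5438 0.2536 0.0129]
```

View pics/scene0_c285_195.png

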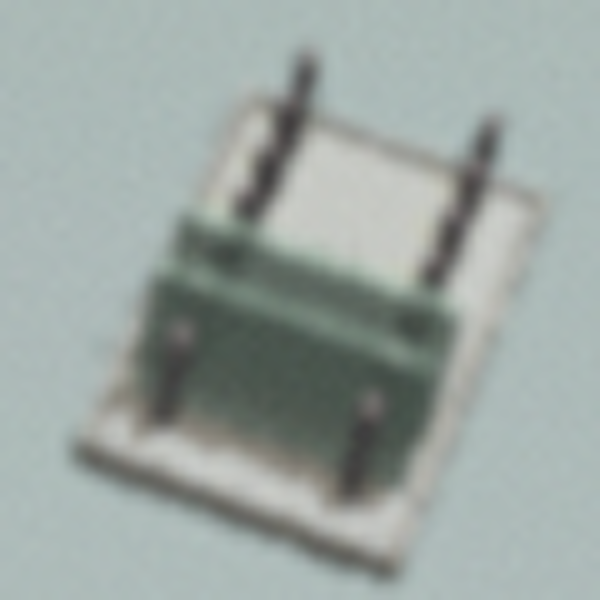

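```bash
cat > fr.py <<'E'
from fit import *
top=[((86,59,16),(128,82)),((86,-59,16),(402,115)),((-86,-59,16),(337,520)),((-86,59,16),(65,482))]
sc=[((86,-59,16),(78,442)),((86,59,16),(395,570)),((-86,59,16),(550,195)),((-86,-59,16),(250,98)),((-66,-34,70),(310,48)),((-66,34,70),(492,118)),((66,-34,70),(180,330)),((66,34,70),(372,398))]
S={'top':(top,9,165,160),'scene':(sc,10,285,195)}
for nm in(['top'],['scene'],['top','scene']):
    p,r=fit(S,nm,[.54,.2,0]); print(nm,p.round(4)); print(r.round(1).tolist())
c,s=np.cos(p[2]),np.sin(p[2])
for x in(-66,-44,-22,0,22):
  for y in(-34,34):
    for z in (12,70):
      q=proj('top',[p[0]+(c*x-s*y)/1e3,p[1]+(s*x+c*y)/1e3,z/1e3]); print(x,y,z,((q-[165,160]+.5)*9-.5).round())
E
python3 fr.py
```

```text
['top'] [ 0.5335  0.2057 -0.1273]
[[-0.2, -0.3], [0.1, 0.3], [0.5, 0.1], [-0.3, -0.0]]
['scene'] [ 0.5344  0.2083 -0.1427]
[[-0.4, -0.3], [0.5, -0.5], [0.2, 0.1], [-0.5, -1.3], [0.0, 0.7], [0.2, 0.2], [-0.1, 0.2], [-0.1, 0.6]]
['top', 'scene'] [ 0.534   0.2076 -0.137 ]
[[-0.4, -0.6], [-0.2, 0.3], [-0.2, 0.0], [-1.0, -0.4], [-0.4, -0.4], [0.5, -0.7], [-0.0, -0.2], [-0.8, -1.5], [-0.3, 0.5], [-0.1, 0.0], [-0.1, 0.1], [-0.1, 0.5]]
-66 -34 12 [285. 465.]
-66 -34 70 [269. 454.]
-66 34 12 [124. 441.]
-66 34 70 [103. 429.]
-44 -34 12 [293. 413.]
-44 -34 70 [277. 400.]
-44 34 12 [133. 390.]
-44 34 70 [112. 376.]
-22 -34 12 [302. 362.]
-22 -34 70 [286. 347.]
-22 34 12 [142. 338.]
-22 34 70 [121. 323.]
0 -34 12 [310. 310.]
0 -34 70 [295. 294.]
0 34 12 [150. 287.]
0 34 70 [130. 270.]
22 -34 12 [318. 259.]
22 -34 70 [303. 241.]
22 34 12 [159. 235.]
22 34 70 [139. 217.]
```

```bash
cat > st.py <<'E'
from h import *
A=np.array([.5518,-.2470,.052]); B=np.array([.534,.2076,-.137])
def P(F,x,y,z): c,s=np.cos(F[2]),np.sin(F[2]); return np.array([F[0]+(c*x-s*y)/1e3,F[1]+(s*x+c*y)/1e3,z/1e3])
def pose():
    s=robot.state(); return s,np.array(s['tool_pos']),Rotation.from_quat(s['tcp_rot']).as_matrix()
def need(tgt,yaw):   # yaw: wanted world angle of jaw axis (mod pi)
    s,p,R=pose(); d=R.T@(tgt-p)*100; a=np.arctan2(R[1,2],R[0,2])
    dy=(yaw-a+np.pi/2)%np.pi-np.pi/2
    print('t',s['time_s'],'tool-axes cm',d.round(2),'turn x',(-dy).round(3),'| pos',p.round(4),'jawyaw',a.round(3),'F',s['ft_force'].round(1),'M',s['moment'].round(2),'w',round(s['width']*85,1),'q',s['joints'].round(2), 'xaxis',R[:,0].round(3))
E
python3 - <<'E'
from st import *
k=P(A,0,170,158); print(k, P(A,-74,120.4,108),P(A,0,90,122)); k[2]=.23
s,p,R=pose(); print(R.round(3))
need(k,A[2])
E
```

```text
[ 0.54296398 -0.07722979  0.158     ] [ 0.47164205 -0.13060901  0.108     ] [ 0.54712211 -0.15712165  0.122     ]
[[-0.001  0.92   0.393]
 [ 0.001  0.393 -0.92 ]
 [-1.    -0.    -0.001]]
t 0.1 tool-axes cm [  2.59  46.9  -24.03] turn x -1.219 | pos [ 0.2061 -0.4825  0.2556] jawyaw -1.167 F [-0.4 -0.2 -0.4] M [ 0.    0.02 -0.05] w 85.1 q [-1.17  0.13 -0.04  1.41 -0.    1.57] xaxis [-0.001  0.001 -1.   ]
```

Emit:
drive_tool(
  plan="0 2.9 -1.5 0;0 3.2 -1.6 0;0 3.2 -1.6 0;0 3.2 -1.6 0;0 3.2 -1.6 0;0 3.2 -1.6 0;0 3.2 -1.6 0;0 3.2 -1.6 0;0 3.2 -1.6 0;0 3.2 -1.6 0",
  jaw=5,
)

```text
time_s: 1.1
tool_pos: [0.4359, -0.2106, 0.256]
tcp_rot: [0.39, 0.59, -0.39, 0.59]
ft_force: [0.7, -1.3, -0.1]
width: 0.582
```

Emit:
drive_tool(
  plan="0 3.2 -1.6 0;0 3.2 -1.6 0;0 3.2 -1.6 0;0 3.2 -1.7 0;0 2 -1.2 0;0 0 0 -0.12;0 0 0 -0.12;0 0 0 -0.12;0 0 0 -0.12;0 0 0 -0.12",
)

```text
time_s: 2.1
tool_pos: [0.541, -0.0829, 0.2558]
tcp_rot: [0.196, 0.68, -0.196, 0.679]
ft_force: [-0.7, -0.7, -0.2]
width: 0.589
```

Emit:
drive_tool(
  plan="0 0 0 -0.12;0 0 0 -0.12;0 0 0 -0.12;0 0 0 -0.12;0 0 0 -0.12;0 0 0 -0.02;0 0 0 0",
)

```text
time_s: 2.8
tool_pos: [0.541, -0.083, 0.256]
tcp_rot: [-0.018, 0.707, 0.018, 0.707]
ft_force: [-0.2, 0.8, -0.0]
width: 0.589
```

```bash
python3 - <<'E'
from st import *
k=P(A,0,170,164); need(k,A[2])
snap('top','top1');snap('scene','scene1'); crop('top1',230,150,340,225,7); crop('scene1',165,115,265,225,6)
E
```

```text
t 2.8 tool-axes cm [9.2  0.57 0.23] turn x -0.001 | pos [ 0.541 -0.083  0.256] jawyaw 0.051 F [-0.2  0.8 -0. ] M [ 0.05 -0.01  0.02] w 50.1 q [-0.15  0.17  0.01  1.41  0.    1.37] xaxis [-0.001  0.    -1.   ]
```

View image.

View pics/scene1_c165_115.png

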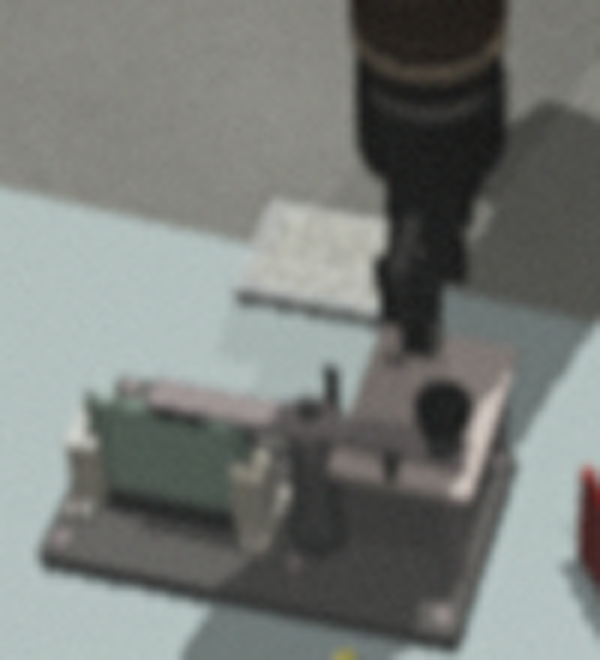

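Emit:
drive_tool(
  plan="0 0.6 0.2 0;1.5 0 0 0;1.5 0 0 0;1.5 0 0 0;1.5 0 0 0;1.5 0 0 0;1 0 0 0;0.8 0 0 0;0 0 0 0",
)

```text
time_s: 3.8
tool_pos: [0.5424, -0.0767, 0.1623]
tcp_rot: [-0.019, 0.707, 0.019, 0.706]
ft_force: [0.5, 0.4, 0.4]
width: 0.584
```

Emit:
drive_tool(
  plan="0 0 0 0;0 0 0 0",
  jaw=3.5,
)

```text
time_s: 4.0
tool_pos: [0.5424, -0.077, 0.1638]
tcp_rot: [-0.019, 0.707, 0.019, 0.707]
ft_force: [-3.6, 0.7, 0.2]
width: 0.416
```

```bash
python3 - <<'E'
from st import *
k=P(A,0,170,162); need(k,A[2])
snap('scene','scene2'); crop('scene2',165,115,265,225,6)
E
```

```text
t 4.0 tool-axes cm [ 0.18 -0.03  0.05] turn x 0.001 | pos [ 0.5424 -0.077   0.1638] jawyaw 0.053 F [-3.6  0.7  0.2] M [ 0.02  0.62 -0.04] w 35.4 q [-0.14  0.18 -0.17  1.21 -0.    1.38] xaxis [-0.001 -0.    -1.   ]
```

View pics/scene2_c165_115.png

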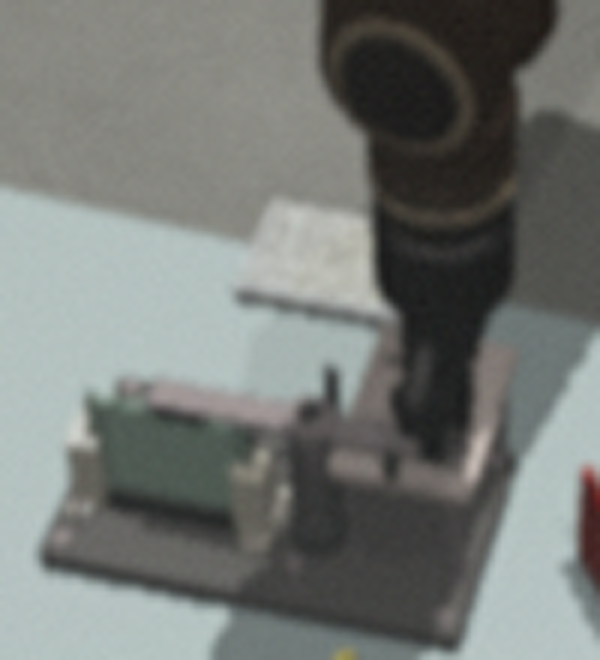

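Emit:
drive_tool(
  plan="0 -0.02 -0.4 -0.05;0 -0.02 -0.4 -0.05;0 -0.04 -0.8 -0.1;0 -0.04 -0.8 -0.1;0 -0.04 -0.8 -0.1;0 -0.04 -0.8 -0.1",
)

```text
time_s: 4.65
tool_pos: [0.506, -0.0879, 0.164]
tcp_rot: [-0.194, 0.678, 0.195, 0.681]
ft_force: [2.4, 5.5, -1.9]
width: 0.407
```

Emit:
drive_tool(
  plan="0 -0.04 -0.8 -0.1;0 -0.04 -0.8 -0.1;0 -0.04 -0.8 -0.1;0 -0.04 -0.8 -0.1;0 -0.02 -0.4 -0.05;0 -0.02 -0.4 -0.05;0 0 0 0;0 0 0 0",
)

```text
time_s: 5.45
tool_pos: [0.4779, -0.1161, 0.1638]
tcp_rot: [-0.355, 0.61, 0.357, 0.612]
ft_force: [-0.2, 6.8, 1.4]
width: 0.407
```

```bash
cat >> st.py <<'E'
def kn(th,z): return P(A,-80*np.sin(th),90+80*np.cos(th),z)
E
python3 - <<'E'
from st import *
need(kn(1.18,162),A[2]+1.18)
s,p,R=pose(); print('F tool',(R.T@s['ft_force']).round(1))
snap('scene','scene3'); crop('scene3',165,115,265,225,6)
snap('top','top3'); crop('top3',250,165,340,225,8)
E
```

```text
t 5.45 tool-axes cm [ 0.18 -0.18 -1.56] turn x -0.178 | pos [ 0.4779 -0.1161  0.1638] jawyaw 1.054 F [-0.2  6.8  1.4] M [1.45 0.16 0.09] w 34.6 q [-0.24  0.08 -0.29  1.2   0.    0.28] xaxis [ 0.001  0.004 -1.   ]
F tool [-1.4  3.6  5.8]
```

View pics/scene3_c165_115.png

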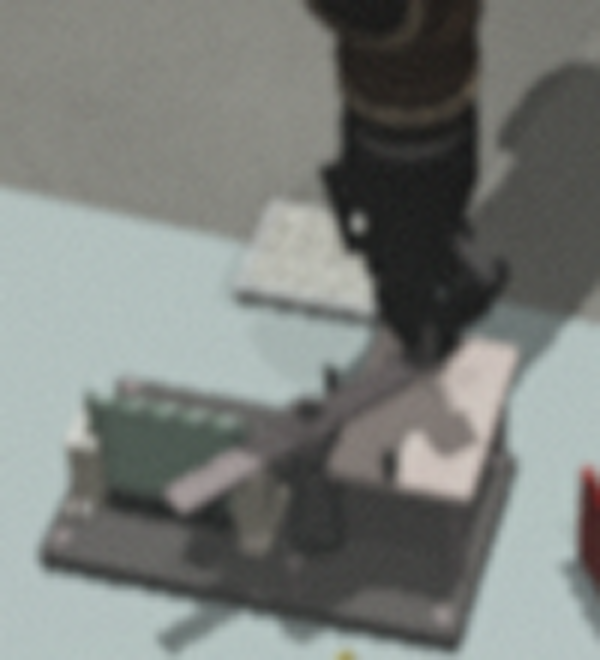

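View pics/top3_c250_165.png

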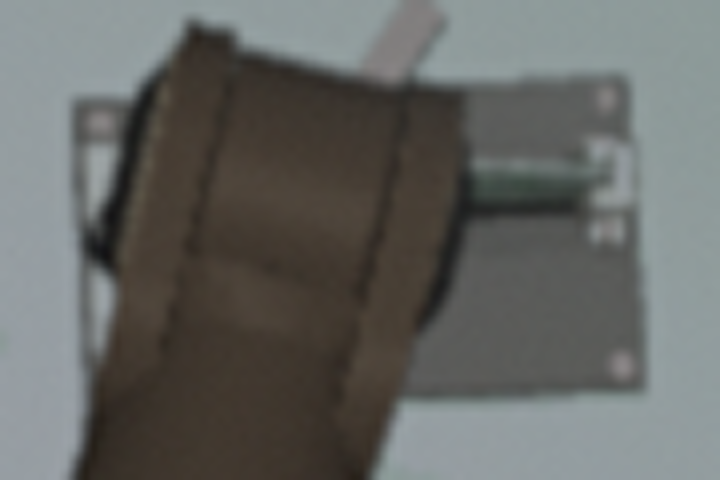

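Emit:
drive_tool(
  plan="0 -0.04 -0.8 -0.1;0 -0.02 -0.4 -0.05;0 -0.02 -0.3 -0.04;0 0 0 0;0 0 0 0",
)

```text
time_s: 6.05
tool_pos: [0.4716, -0.1298, 0.1637]
tcp_rot: [-0.411, 0.574, 0.413, 0.576]
ft_force: [-2.2, 7.6, 1.6]
width: 0.412
```

```bash
cat > chk.py <<'E'
from st import *
import sys
need(kn(1.2,162),A[2]+1.2)
s,p,R=pose(); print('F tool',(R.T@s['ft_force']).round(1))
E
python3 chk.py
```

```text
t 6.05 tool-axes cm [ 0.17 -0.04 -0.23] turn x -0.008 | pos [ 0.4716 -0.1298  0.1637] jawyaw 1.244 F [-2.2  7.6  1.6] M [1.47 0.42 0.08] w 35.0 q [-0.27  0.08 -0.3   1.2   0.    0.06] xaxis [ 0.     0.004 -1.   ]
F tool [-1.5  4.5  6.5]
```

Emit:
drive_tool(
  plan="0 0 -0.15 0;0 0 -0.1 0;0 0 0 0",
)

```text
time_s: 6.35
tool_pos: [0.4707, -0.1321, 0.1636]
tcp_rot: [-0.411, 0.574, 0.413, 0.576]
ft_force: [-1.6, 7.3, 0.5]
width: 0.412
```

Emit:
drive_tool(
  plan="0 0 -0.1 0;0 0 0 0",
)

```text
time_s: 6.55
tool_pos: [0.4703, -0.133, 0.1636]
tcp_rot: [-0.411, 0.574, 0.413, 0.576]
ft_force: [-2.1, 7.5, -0.0]
width: 0.415
```

```bash
python3 chk.py
```

```text
t 6.55 tool-axes cm [ 0.16 -0.05  0.12] turn x -0.008 | pos [ 0.4703 -0.133   0.1636] jawyaw 1.244 F [-2.1  7.5 -0. ] M [1.49 0.4  0.07] w 35.3 q [-0.28  0.08 -0.3   1.2   0.    0.05] xaxis [ 0.     0.004 -1.   ]
F tool [0.  4.4 6.4]
```

Emit:
drive_tool(
  plan="0 0 -0.1 0;0 0 0 0",
)

```text
time_s: 6.75
tool_pos: [0.47, -0.134, 0.1636]
tcp_rot: [-0.411, 0.574, 0.413, 0.576]
ft_force: [-1.8, 7.3, 0.5]
width: 0.415
```

Emit:
drive_tool(
  plan="0 0 -0.1 0;0 0 0 0",
)

```text
time_s: 6.95
tool_pos: [0.4697, -0.1349, 0.1636]
tcp_rot: [-0.411, 0.574, 0.413, 0.576]
ft_force: [-1.9, 7.8, 0.7]
width: 0.409
```

Emit:
drive_tool(
  plan="0 0 -0.1 0;0 0 0 0",
)

```text
time_s: 7.15
tool_pos: [0.4693, -0.1359, 0.1635]
tcp_rot: [-0.411, 0.574, 0.413, 0.575]
ft_force: [-3.2, 7.2, 0.8]
width: 0.408
```

Emit:
drive_tool(
  plan="0 0 -0.1 0;0 0 0 0",
)

```text
time_s: 7.35
tool_pos: [0.4692, -0.1361, 0.1635]
tcp_rot: [-0.411, 0.573, 0.414, 0.576]
ft_force: [-1.3, 10.3, 0.5]
width: 0.411
```

```bash
python3 chk.py;python3 - <<'E'
from st import *
snap('scene','scene4'); crop('scene4',165,115,265,225,6)
E
```

```text
t 7.35 tool-axes cm [ 0.15 -0.05  0.45] turn x -0.008 | pos [ 0.4692 -0.1361  0.1635] jawyaw 1.244 F [-1.3 10.3  0.5] M [2.05 0.22 0.08] w 34.9 q [-0.29  0.08 -0.3   1.2   0.01  0.04] xaxis [ 0.001  0.006 -1.   ]
F tool [-0.4  4.5  9.3]
```

View pics/scene4_c165_115.png

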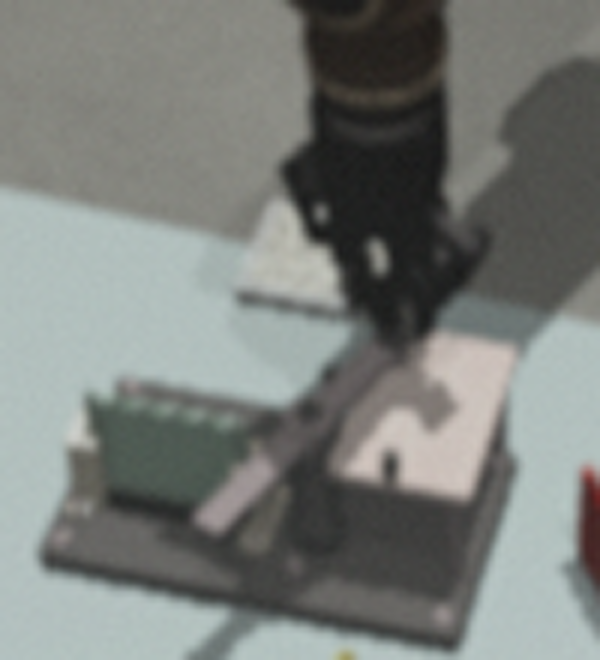

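Emit:
drive_tool(
  plan="0 0 0.25 0;0 0 0 0;0 0 0 0;0 0 0 0",
  jaw=2.6,
)

```text
time_s: 7.8
tool_pos: [0.4698, -0.1344, 0.1636]
tcp_rot: [-0.411, 0.574, 0.413, 0.575]
ft_force: [-2.3, 8.0, 1.8]
width: 0.351
```

```bash
python3 chk.py
```

```text
t 7.8 tool-axes cm [ 0.16 -0.06  0.26] turn x -0.008 | pos [ 0.4698 -0.1344  0.1636] jawyaw 1.244 F [-2.3  8.   1.8] M [1.45 0.53 0.09] w 29.8 q [-0.28  0.08 -0.3   1.2   0.    0.05] xaxis [ 0.     0.004 -1.   ]
F tool [-1.8  4.8  6.8]
```

Emit:
drive_tool(
  plan="0 0 0 0;0 0 0 0",
)

```text
time_s: 8.0
tool_pos: [0.4698, -0.1344, 0.1637]
tcp_rot: [-0.411, 0.574, 0.413, 0.576]
ft_force: [-2.8, 7.8, 0.8]
width: 0.354
```

Emit:
drive_tool(
  plan="0 0 -0.1 0;0 0 0 0",
)

```text
time_s: 8.2
tool_pos: [0.4697, -0.1346, 0.1636]
tcp_rot: [-0.411, 0.573, 0.414, 0.576]
ft_force: [-0.9, 11.5, 1.6]
width: 0.352
```

Emit:
drive_tool(
  plan="0 0 -0.1 0;0 0 0 0",
)

```text
time_s: 8.4
tool_pos: [0.4697, -0.1347, 0.1637]
tcp_rot: [-0.41, 0.572, 0.414, 0.577]
ft_force: [0.1, 15.4, 1.6]
width: 0.349
```

```bash
python3 chk.py
```

```text
t 8.4 tool-axes cm [ 0.17 -0.05  0.29] turn x -0.007 | pos [ 0.4697 -0.1347  0.1637] jawyaw 1.245 F [ 0.1 15.4  1.6] M [2.76 0.08 0.06] w 29.6 q [-0.28  0.07 -0.3   1.2   0.01  0.04] xaxis [ 0.002  0.008 -1.   ]
F tool [-1.5  4.8 14.7]
```

Emit:
drive_tool(
  plan="0 0 0.33 0;0 0 0 0;0.3 0 0 0;0.2 0 0 0;0 0 0 0",
)

```text
time_s: 8.9
tool_pos: [0.47, -0.1338, 0.1584]
tcp_rot: [-0.411, 0.574, 0.413, 0.575]
ft_force: [-1.9, 4.5, -1.5]
width: 0.35
```

```bash
python3 chk.py
```

```text
t 8.9 tool-axes cm [-0.36 -0.05  0.2 ] turn x -0.009 | pos [ 0.47   -0.1338  0.1584] jawyaw 1.243 F [-1.9  4.5 -1.5] M [ 0.92  0.59 -0.15] w 29.7 q [-0.28  0.08 -0.31  1.19  0.    0.05] xaxis [-0.     0.003 -1.   ]
F tool [1.5 3.2 3.6]
```

Emit:
drive_tool(
  plan="0.3 0 0 0;0.3 0 0 0;0.2 0 0 0",
)

```text
time_s: 9.2
tool_pos: [0.4701, -0.1338, 0.1517]
tcp_rot: [-0.411, 0.574, 0.412, 0.575]
ft_force: [-10.4, 7.4, 21.0]
width: 0.348
```

Emit:
drive_tool(
  plan="0.2 0 0 0;0 0 0 0",
)

```text
time_s: 9.4
tool_pos: [0.4702, -0.1338, 0.1517]
tcp_rot: [-0.412, 0.574, 0.412, 0.576]
ft_force: [-11.6, 7.7, 22.2]
width: 0.351
```

```bash
python3 chk.py;python3 - <<'E'
from st import *
snap('scene','scene5'); crop('scene5',165,115,265,225,6)
E
```

```text
t 9.4 tool-axes cm [-1.03 -0.04  0.2 ] turn x -0.009 | pos [ 0.4702 -0.1338  0.1517] jawyaw 1.243 F [-11.6   7.7  22.2] M [ 1.46  2.23 -0.13] w 29.8 q [-0.28  0.08 -0.32  1.17  0.    0.05] xaxis [ 0.002  0.002 -1.   ]
F tool [-22.2  13.4   3.7]
```

View pics/scene5_c165_115.png

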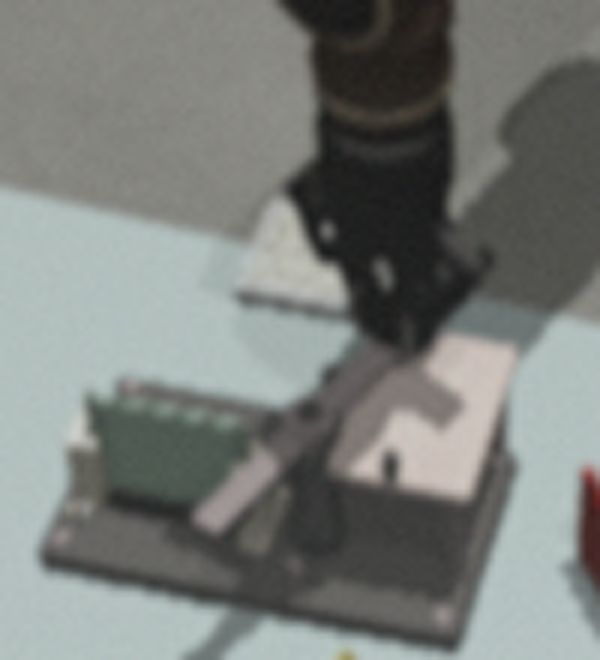

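Emit:
drive_tool(
  plan="0.15 0 0 0;0 0 0 0",
)

```text
time_s: 9.65
tool_pos: [0.4702, -0.1338, 0.1514]
tcp_rot: [-0.412, 0.574, 0.412, 0.576]
ft_force: [-14.8, 8.1, 31.1]
width: 0.352
```

Emit:
drive_tool(
  plan="-0.45 0 0 0;0 0 0 0;0 0 0 0",
)

```text
time_s: 9.95
tool_pos: [0.47, -0.1338, 0.152]
tcp_rot: [-0.411, 0.574, 0.412, 0.575]
ft_force: [-3.7, 5.8, 4.9]
width: 0.348
```

Emit:
drive_tool(
  plan="0 0 0 0;0 0 0 0;0 0 0 0;0 0 0 0",
  jaw=5,
)

```text
time_s: 10.35
tool_pos: [0.4708, -0.1351, 0.1515]
tcp_rot: [-0.412, 0.575, 0.411, 0.575]
ft_force: [0.6, 0.8, 0.1]
width: 0.586
```

```bash
python3 chk.py
```

```text
t 10.35 tool-axes cm [-1.05  0.06  0.3 ] turn x -0.009 | pos [ 0.4708 -0.1351  0.1515] jawyaw 1.243 F [0.6 0.8 0.1] M [-0.06  0.   -0.03] w 49.8 q [-0.28  0.08 -0.32  1.17 -0.    0.05] xaxis [ 0.001 -0.    -1.   ]
F tool [-0.1 -0.3  1. ]
```

Released; I'll raise the tool clear and look at the arm and knob.

Emit:
drive_tool(
  plan="-1.5 0 0 0;-2 0 0 0;-3 0 0 0;-3 0 0 0;0 0 4 0;0 0 4 0;0 0 4 0;0 0 4 0;0 0 0 0",
)

```text
time_s: 11.25
tool_pos: [0.5232, 0.0201, 0.246]
tcp_rot: [-0.413, 0.574, 0.413, 0.574]
ft_force: [-0.6, -0.7, 0.3]
width: 0.588
```

```bash
python3 - <<'E'
from st import *
need(kn(1.16,260),A[2])
snap('scene','scene6'); crop('scene6',165,115,265,225,6)
snap('top','top6'); crop('top6',250,165,340,225,8)
d=np.load('pics/top6.npy')
m=robot.camera_model('top')
us,vs=np.meshgrid(range(262,298),range(180,222)); 
Q=np.array([w('top',u,v,d[v,u]) for u,v in zip(us.ravel(),vs.ravel()) if d[v,u]>0])
k=kn(1.16,0); sel=Q[np.linalg.norm(Q[:,:2]-k[:2],axis=1)<.02]; print(k,len(sel)); hi=sel[(sel[:,2]>.135)&(sel[:,2]<.19)]; print(hi.round(4))
E
```

```text
t 11.25 tool-axes cm [ -1.42   0.1  -15.76] turn x 1.196 | pos [0.5232 0.0201 0.246 ] jawyaw 1.248 F [-0.6 -0.7  0.3] M [-0.04  0.01 -0.02] w 50.0 q [ 0.04  0.12 -0.07  1.38  0.    0.36] xaxis [ 0.     0.001 -1.   ]
[ 0.4722165  -0.12902986  0.        ] 100
[[ 0.489  -0.1257  0.1476]
 [ 0.4875 -0.1283  0.163 ]
 [ 0.484  -0.1179  0.1617]
 [ 0.4848 -0.1218  0.1539]
 [ 0.4847 -0.1252  0.1554]
 [ 0.4847 -0.1287  0.1553]
 [ 0.4843 -0.1319  0.1605]
 [ 0.4846 -0.1356  0.1578]
 [ 0.4805 -0.1179  0.1619]
 [ 0.4806 -0.1214  0.1612]
 [ 0.4816 -0.1255  0.1509]
 [ 0.4816 -0.129   0.1518]
 [ 0.4811 -0.1321  0.1569]
 [ 0.4816 -0.1359  0.1524]
 [ 0.4825 -0.14    0.1433]
 [ 0.4777 -0.1149  0.154 ]
 [ 0.4773 -0.1181  0.159 ]
 [ 0.4774 -0.1216  0.1584]
 [ 0.4777 -0.1253  0.1554]
 [ 0.4778 -0.1288  0.1541]
 [ 0.4776 -0.1322  0.1569]
 [ 0.4776 -0.1356  0.1572]
 [ 0.4775 -0.139   0.1593]
 [ 0.478  -0.1429  0.1535]
 [ 0.4742 -0.1149  0.1539]
 [ 0.4739 -0.1182  0.1575]
 [ 0.4735 -0.1214  0.1627]
 [ 0.4732 -0.1246  0.1669]
 [ 0.4745 -0.129   0.1521]
 [ 0.4749 -0.1327  0.1485]
 [ 0.4742 -0.1357  0.1564]
 [ 0.
[... 294 characters left out ...]
 0.467  -0.1148  0.1558]
 [ 0.467  -0.1182  0.1572]
 [ 0.4667 -0.1215  0.1611]
 [ 0.4674 -0.1254  0.1533]
 [ 0.4671 -0.1287  0.1569]
 [ 0.467  -0.1321  0.1584]
 [ 0.4675 -0.1359  0.1535]
 [ 0.4674 -0.1393  0.1551]
 [ 0.4677 -0.143   0.1517]
 [ 0.4641 -0.1186  0.1495]
 [ 0.4639 -0.122   0.152 ]
 [ 0.463  -0.1248  0.1641]
 [ 0.4629 -0.1282  0.1656]
 [ 0.464  -0.1325  0.1526]
 [ 0.4634 -0.1355  0.1605]
 [ 0.4635 -0.139   0.1594]
 [ 0.4604 -0.1185  0.1522]
 [ 0.46   -0.1217  0.1576]
 [ 0.4599 -0.1252  0.1583]
 [ 0.4603 -0.1289  0.1546]
 [ 0.46   -0.1322  0.158 ]
 [ 0.4608 -0.1362  0.149 ]
 [ 0.4578 -0.1226  0.141 ]
 [ 0.4577 -0.1261  0.1426]
 [ 0.4577 -0.1296  0.1429]
 [ 0.4579 -0.1332  0.1414]]
```

View pics/scene6_c165_115.png

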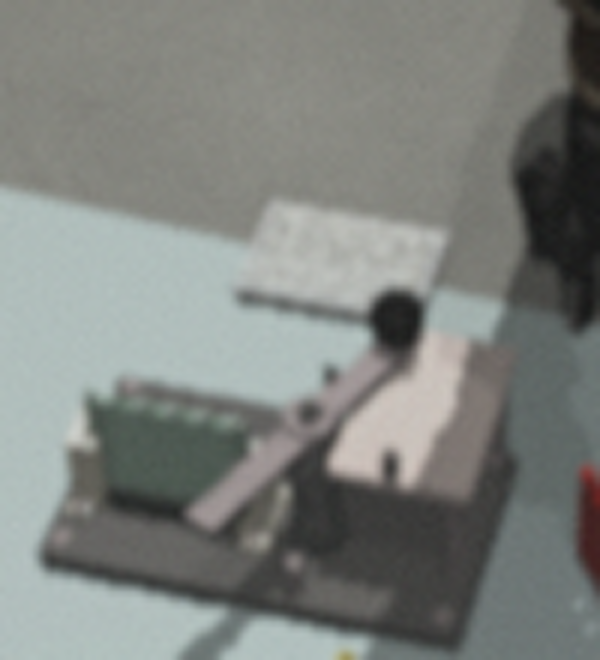

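View pics/top6_c250_165.png

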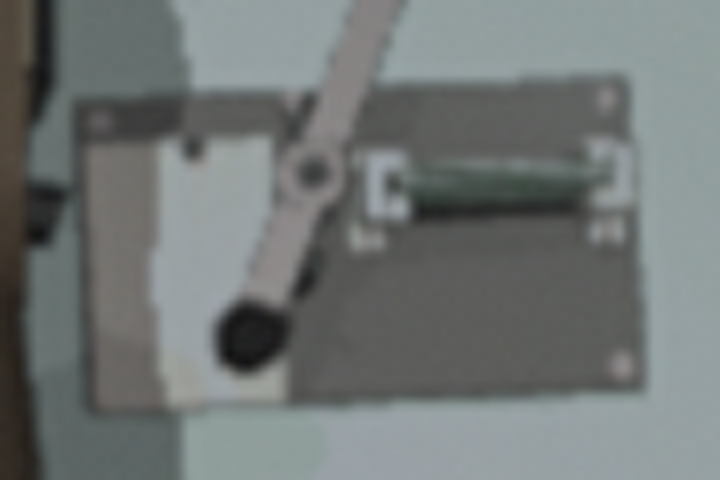

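Emit:
drive_tool(
  plan="0 0 0 0.12;0 0 0 0.12;0 0 0 0.12;0 0 0 0.12;0 0 0 0.12;0 0 0 0.12;0 0 0 0.12;0 0 0 0.12;0 0 0 0.12;0 0 0 0.116",
  jaw=3,
)

```text
time_s: 12.35
tool_pos: [0.5217, 0.015, 0.2465]
tcp_rot: [-0.014, 0.707, 0.014, 0.707]
ft_force: [-1.3, 0.6, -0.1]
width: 0.351
```

Emit:
drive_tool(
  plan="0 -3 0.15 0;0 -3 0.15 0;0 -3 0.15 0;0 -3 0.15 0;0 -3 0.15 0;0 -3 0.15 0;0 -3 0.15 0;0 -3 0.15 0;0 -2.5 0.1 0;0 0 0 0",
)

```text
time_s: 13.35
tool_pos: [0.5464, -0.2515, 0.2458]
tcp_rot: [-0.015, 0.707, 0.014, 0.707]
ft_force: [-0.7, -0.2, 0.2]
width: 0.349
```

```bash
python3 - <<'E'
from st import *
t=P(A,0,0,105)+[-.0015,-.0025,0]; need(t,A[2])
snap('scene','scene7'); crop('scene7',145,105,265,215,6)
E
```

```text
t 13.35 tool-axes cm [14.08  0.2   0.41] turn x -0.01 | pos [ 0.5464 -0.2515  0.2458] jawyaw 0.042 F [-0.7 -0.2  0.2] M [ 0.03 -0.04  0.03] w 29.6 q [-0.43  0.27  0.12  1.42 -0.    1.1 ] xaxis [-0.001 -0.001 -1.   ]
```

View pics/scene7_c145_105.png

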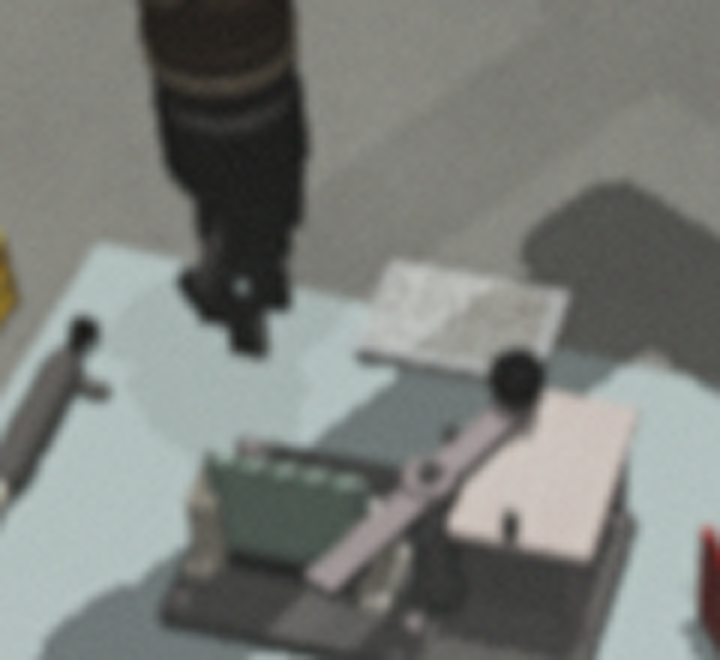

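Emit:
drive_tool(
  plan="0 0.2 0.4 -0.01;2.5 0 0 0;2.5 0 0 0;2.5 0 0 0;2 0 0 0;0 0 0 0",
)

```text
time_s: 14.0
tool_pos: [0.5498, -0.2435, 0.1485]
tcp_rot: [-0.02, 0.708, 0.022, 0.705]
ft_force: [0.1, -0.2, -0.3]
width: 0.347
```

```bash
python3 - <<'E'
from st import *
t=P(A,0,0,105)+[-.0015,-.0025,0]; need(t,A[2])
snap('scene','scene8'); crop('scene8',165,135,235,205,9)
snap('top','top8'); crop('top8',280,165,340,215,11)
E
```

```text
t 14.0 tool-axes cm [ 4.35 -0.61  0.03] turn x 0.007 | pos [ 0.5498 -0.2435  0.1485] jawyaw 0.059 F [ 0.1 -0.2 -0.3] M [ 0.01 -0.02 -0.04] w 29.5 q [-0.42  0.29 -0.07  1.21  0.    1.1 ] xaxis [-0.005  0.002 -1.   ]
```

View pics/scene8_c165_135.png

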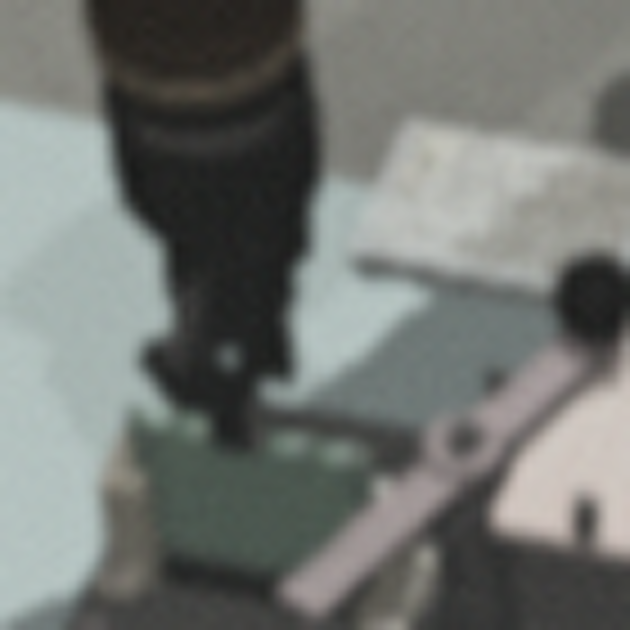

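View pics/top8_c280_165.png

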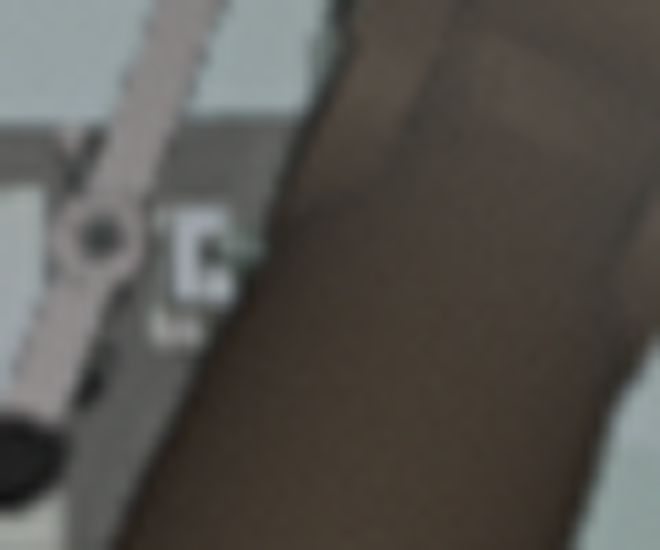

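Emit:
drive_tool(
  plan="0 -0.6 0 0.005;0.8 0 0 0;0.8 0 0 0;0.8 0 0 0;0 0 0 0",
)

```text
time_s: 14.6
tool_pos: [0.5509, -0.251, 0.1255]
tcp_rot: [-0.018, 0.708, 0.019, 0.706]
ft_force: [-0.3, 1.5, -0.9]
width: 0.356
```

Emit:
drive_tool(
  plan="0.6 0 0 0;0.6 0 0 0;0.6 0 0 0;0 0 0 0",
)

```text
time_s: 15.0
tool_pos: [0.5511, -0.251, 0.1081]
tcp_rot: [-0.018, 0.707, 0.019, 0.706]
ft_force: [0.8, 0.3, 0.3]
width: 0.353
```

```bash
python3 - <<'E'
from st import *
t=P(A,0,0,105)+[-.0015,-.0025,0]; need(t,A[2])
snap('scene','scene9'); crop('scene9',165,135,235,205,9)
E
```

```text
t 15.0 tool-axes cm [ 0.31  0.16 -0.08] turn x -0.0 | pos [ 0.5511 -0.251   0.1081] jawyaw 0.052 F [0.8 0.3 0.3] M [-0.02  0.06  0.05] w 30.0 q [-0.43  0.31 -0.13  1.13  0.    1.09] xaxis [-0.002  0.001 -1.   ]
```

View pics/scene9_c165_135.png

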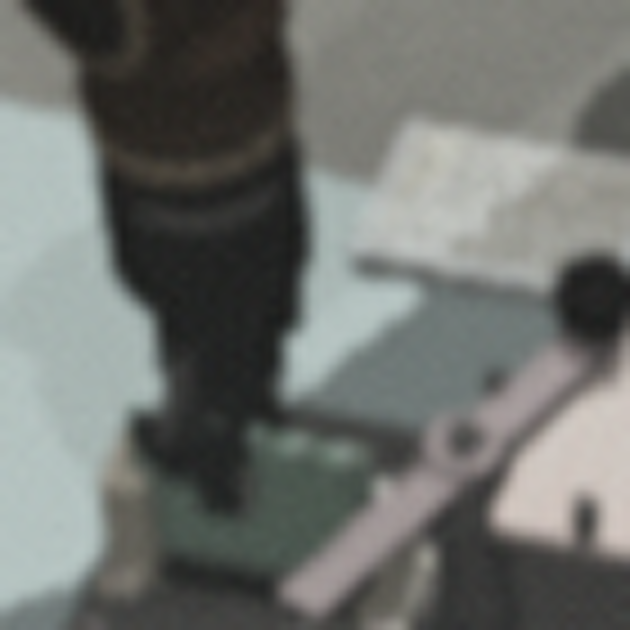

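Emit:
drive_tool(
  plan="0 0.3 0 0;0.3 0 0 0;0 0 0 0",
)

```text
time_s: 15.35
tool_pos: [0.5515, -0.2481, 0.1061]
tcp_rot: [-0.018, 0.707, 0.018, 0.707]
ft_force: [0.0, 0.6, -0.5]
width: 0.35
```

Emit:
drive_tool(
  plan="0 0 0 0;0 0 0 0;0 0 0 0;0 0 0 0",
  jaw=0.3,
)

```text
time_s: 15.75
tool_pos: [0.5514, -0.2484, 0.1065]
tcp_rot: [-0.018, 0.707, 0.018, 0.707]
ft_force: [-1.2, 0.1, 1.4]
width: 0.083
```

```bash
python3 - <<'E'
from st import *
t=P(A,0,0,105)+[-.0015,-.0025,0]; need(t,A[2])
E
```

```text
t 15.75 tool-axes cm [ 0.15 -0.11 -0.12] turn x -0.0 | pos [ 0.5514 -0.2484  0.1065] jawyaw 0.052 F [-1.2  0.1  1.4] M [0.07 0.34 0.03] w 7.1 q [-0.42  0.31 -0.14  1.12 -0.    1.1 ] xaxis [-0. -0. -1.]
```

Emit:
drive_tool(
  plan="-0.5 0 0 0;-0.7 0 0 0;-1 0 0 0;-1 0 0 0;0 0 0 0",
)

```text
time_s: 16.25
tool_pos: [0.5516, -0.2486, 0.1403]
tcp_rot: [-0.019, 0.707, 0.018, 0.707]
ft_force: [-2.0, -0.5, -1.6]
width: 0.079
```

```bash
python3 - <<'E'
from st import *
need(P(A,0,0,105),A[2])
snap('scene','scene10'); crop('scene10',165,115,265,215,6)
E
```

```text
t 16.25 tool-axes cm [3.53 0.16 0.02] turn x 0.0 | pos [ 0.5516 -0.2486  0.1403] jawyaw 0.052 F [-2.  -0.5 -1.6] M [-0.02  0.48  0.09] w 6.7 q [-0.42  0.3  -0.08  1.19 -0.    1.1 ] xaxis [ 0.001 -0.001 -1.   ]
```

View pics/scene10_c165_115.png

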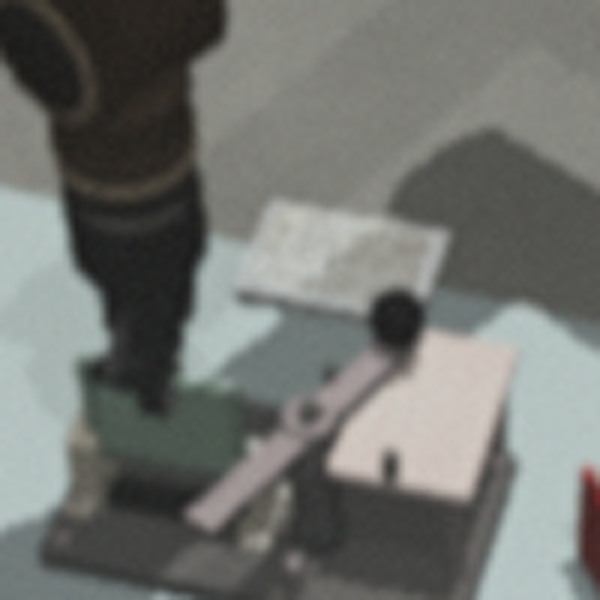

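Emit:
drive_tool(
  plan="-1.5 0 0 0;-1.5 0 0 0;-2 0 0 0;-2.5 0 0 0;-2.5 0 0 0;-2.5 0 0 0;-2.5 0 0 0;0 0 0 0",
)

```text
time_s: 17.1
tool_pos: [0.5528, -0.2487, 0.2918]
tcp_rot: [-0.019, 0.705, 0.018, 0.709]
ft_force: [0.9, 0.6, -1.1]
width: 0.084
```

```bash
python3 - <<'E'
from st import *
t=P(B,-33,0,290); need(t,B[2])
snap('scene','scene11'); crop('scene11',145,75,265,215,4.5)
E
```

```text
t 17.1 tool-axes cm [ 4.000e-02  4.629e+01 -2.750e+00] turn x 0.189 | pos [ 0.5528 -0.2487  0.2918] jawyaw 0.052 F [ 0.9  0.6 -1.1] M [-0.02 -0.01 -0.  ] w 7.2 q [-0.42  0.28  0.23  1.51  0.    1.1 ] xaxis [ 0.006 -0.002 -1.   ]
```

View pics/scene11_c145_75.png

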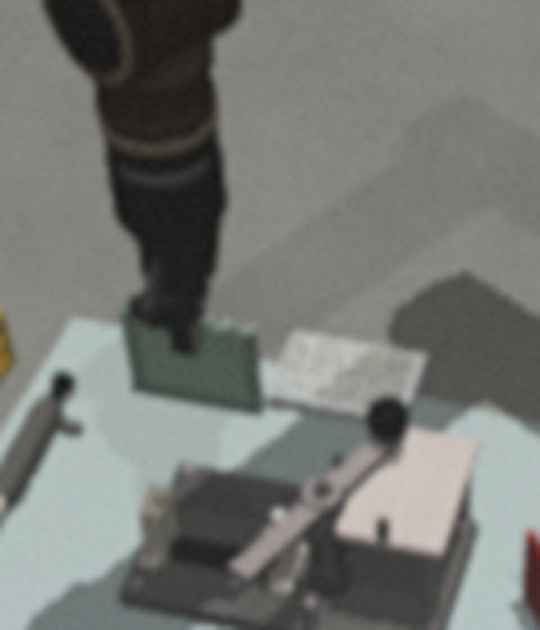

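Emit:
drive_tool(
  plan="0 1.5 0 0;0 2.8 -0.2 0;0 2.8 -0.2 0;0 2.8 -0.2 0;0 2.8 -0.2 0;0 2.8 -0.2 0;0 2.8 -0.2 0;0 2.8 -0.2 0;0 2.8 -0.2 0;0 2.8 -0.2 0",
)

```text
time_s: 18.15
tool_pos: [0.5185, 0.0192, 0.2864]
tcp_rot: [-0.018, 0.708, 0.019, 0.706]
ft_force: [-0.0, -0.4, -1.8]
width: 0.079
```

Emit:
drive_tool(
  plan="0 2.8 -0.2 0;0 2.8 -0.2 0;0 2.8 -0.2 0;0 2.8 -0.2 0;0 2.8 -0.2 0;0 2.8 -0.1 0;0 1.6 0 0;0 0 0 0.1;0 0 0 0.09;0 0 0 0",
)

```text
time_s: 19.15
tool_pos: [0.4986, 0.2007, 0.2871]
tcp_rot: [0.048, 0.706, -0.049, 0.705]
ft_force: [-0.3, 0.8, -1.6]
width: 0.081
```

```bash
python3 - <<'E'
from st import *
t=P(B,-33,0,250); need(t,B[2])
E
```

```text
t 19.15 tool-axes cm [3.71 1.17 0.12] turn x -0.001 | pos [0.4986 0.2007 0.2871] jawyaw -0.138 F [-0.3  0.8 -1.6] M [ 0.06  0.02 -0.01] w 6.9 q [ 0.38  0.15  0.06  1.48 -0.    2.09] xaxis [-0.002 -0.001 -1.   ]
```

Emit:
drive_tool(
  plan="0 1 0.1 0;2 0 0 0;3 0 0 0;3 0 0 0;2.5 0 0 0;0.8 0 0 0;0 0 0 0",
)

```text
time_s: 19.85
tool_pos: [0.5009, 0.2103, 0.1741]
tcp_rot: [0.048, 0.706, -0.049, 0.705]
ft_force: [1.0, 0.3, -1.4]
width: 0.087
```

```bash
python3 - <<'E'
from st import *
t=P(B,-33,0,170); need(t,B[2])
snap('scene','scene12'); crop('scene12',270,150,350,250,6.5)
snap('top','top12'); crop('top12',150,150,230,230,8)
E
```

```text
t 19.85 tool-axes cm [0.41 0.18 0.02] turn x -0.0 | pos [0.5009 0.2103 0.1741] jawyaw -0.137 F [ 1.   0.3 -1.4] M [ 0.05 -0.01 -0.03] w 7.4 q [ 0.4   0.17 -0.16  1.24  0.    2.11] xaxis [-0.002 -0.001 -1.   ]
```

View pics/scene12_c270_150.png

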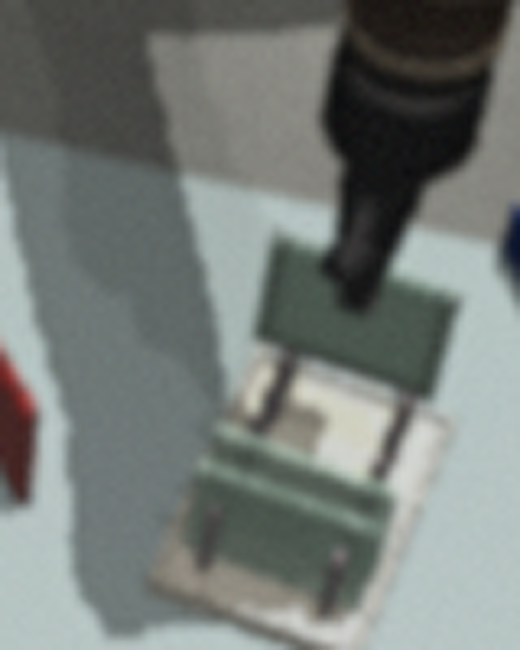

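View pics/top12_c150_150.png

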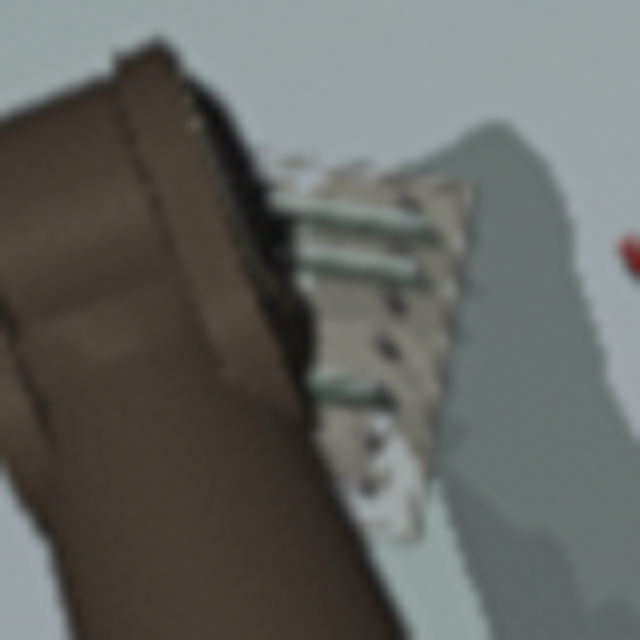

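```bash
cat > fc.py <<'E'
from fit import *
from st import *
sc=[((4,-50,176.6),(275,233)),((4,50,176.6),(460,297)),((4,50,91.6),(432,397)),((4,-50,91.6),(257,335))]
tp=[((0,-50,176.6),(392,392))]
for S in({'scene':(sc,6.5,270,150)},):
  p,r=fit(S,list(S),[.5,.21,-.137]); print(p.round(4),r.round(1).tolist())
  s,q,R=pose(); print('cam cassette - tool',(p[:2]-q[:2]).round(4))
  c,s_=np.cos(B[2]),np.sin(B[2]); d=p[:2]-B[:2]; print('rack coords mm',(np.array([c*d[0]+s_*d[1],-s_*d[0]+c*d[1]])*1e3).round(1),'yaw diff',p[2]-B[2])
# predicted top view of slot
c=P(B,-33,-50,176.6); print('top right end predicted at slot -33',((proj('top',c)-[150,150]+.5)*8-.5), 'at -30',((proj('top',P(B,-30,-50,176.6))-[150,150]+.5)*8-.5))
for x in (-44,-22): print(x,((proj('top',P(B,x,-34,70))-[150,150]+.5)*8-.5),((proj('top',P(B,x,-34,12))-[150,150]+.5)*8-.5))
E
python3 fc.py; python3 - <<'E'
from h import *
crop('scene12',295,180,345,225,14); crop('top12',185,185,210,220,18)
E
```

```text
[ 0.497   0.2127 -0.1401] [[-0.2, -0.3], [0.4, -0.0], [0.3, 0.3], [-0.5, -0.0]]
cam cassette - tool [-0.005  0.002]
rack coords mm [-37.3  -0. ] yaw diff -0.0031135170572715865
top right end predicted at slot -33 [379.20859645 393.20043923] at -30 [380.32476158 386.35731374]
-44 [366.47416168 435.88106832] [380.39812715 447.30272815]
-22 [374.1958628  388.59106307] [387.86308245 401.44960513]
```

View pics/top12_c185_185.png

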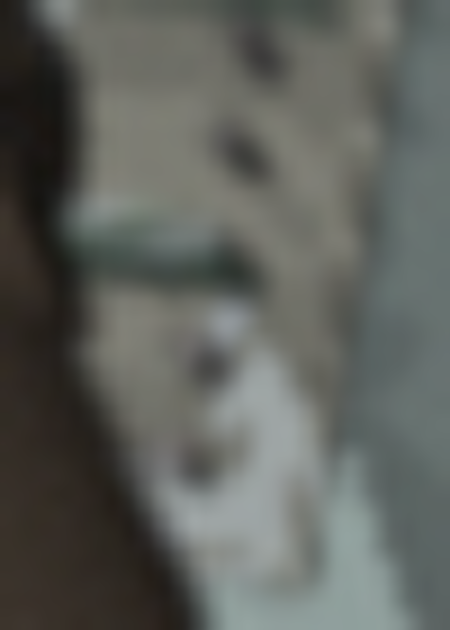

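View pics/scene12_c295_180.png

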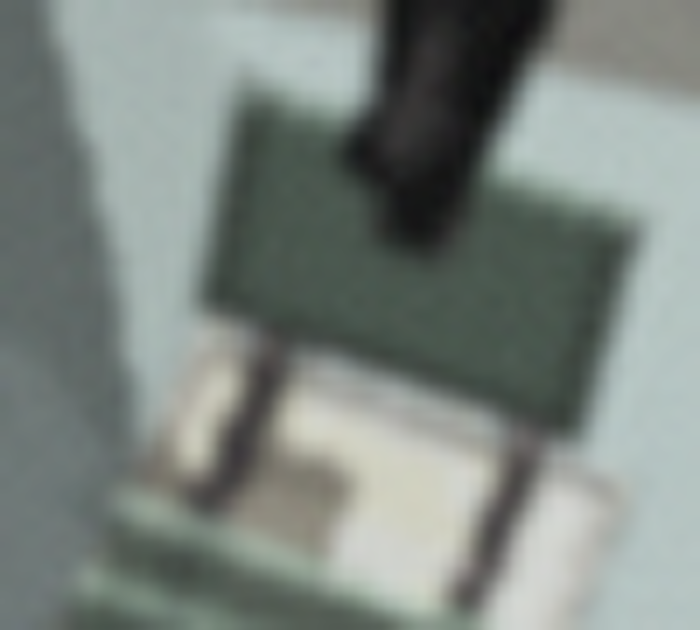

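```bash
cat > ov.py <<'E'
from st import *
def overlay(n,tag,F,x,y,yaw,zb,x0,y0,x1,y1,s,col=(0,0,255),img=None,dim=(8,100,85)):
    if img is None:
        im=cv2.imread(f'pics/{tag}.png')[y0:y1,x0:x1]; img=cv2.resize(im,None,fx=s,fy=s,interpolation=cv2.INTER_CUBIC)
    a,b,h=dim
    C=[]
    for dz in(0,h):
        for dx,dy in((-a/2,-b/2),(a/2,-b/2),(a/2,b/2),(-a/2,b/2)):
            xx=x+np.cos(yaw)*dx-np.sin(yaw)*dy; yy=y+np.sin(yaw)*dx+np.cos(yaw)*dy
            C.append(tuple(int(v) for v in (proj(n,P(F,xx,yy,zb+dz))-[x0,y0]+.5)*s-.5))
    for i in range(4):
        for u,v in((i,(i+1)%4),(4+i,4+(i+1)%4),(i,i+4)): cv2.line(img,C[u],C[v],col,1)
    return img
E
python3 - <<'E'
from ov import *
for n,g in(('scene',(290,175,350,225,12)),('top',(180,165,215,215,12))):
    tag=n+'12'
    im=overlay(n,tag,B,-33,0,0,91.6,*g)
    for x,y in((-44,-34),(-22,-34),(-44,34),(-22,34)):
        overlay(n,tag,B,x,y,0,12,*g,col=(255,0,0),img=im,dim=(8,8,58))
    overlay(n,tag,B,33,0,0,12,*g,col=(0,255,255),img=im,dim=(6,100,80))
    cv2.imwrite(f'pics/ov_{tag}.png',im)
E
```

```text
(no output)
```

View pics/ov_scene12.png

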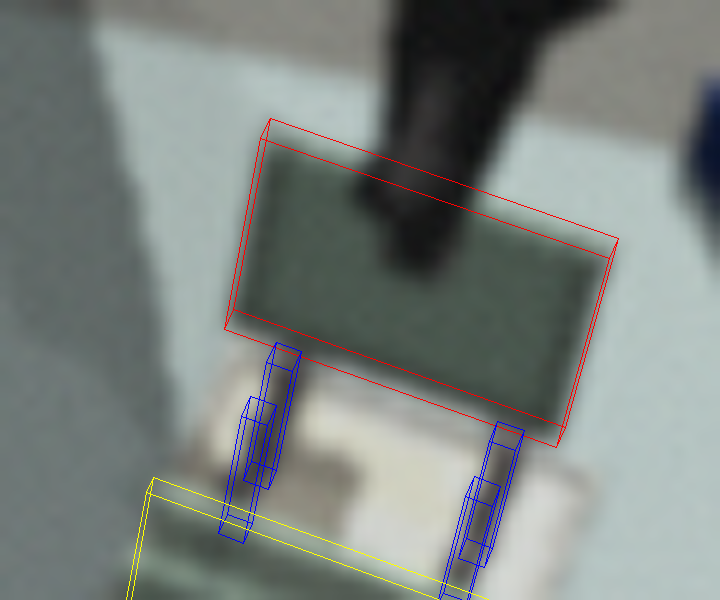

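View pics/ov_top12.png

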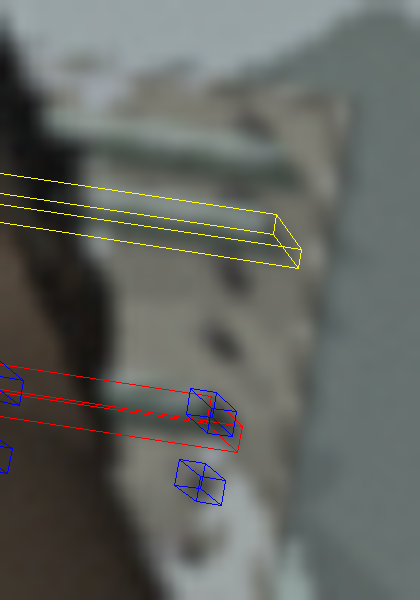

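Emit:
drive_tool(
  plan="0.5 0 0 0;0.5 0 0 0;0.5 0 0 0;0.5 0 0 0;0.4 0 0 0;0 0 0 0",
)

```text
time_s: 20.55
tool_pos: [0.5011, 0.2102, 0.1505]
tcp_rot: [0.049, 0.706, -0.049, 0.705]
ft_force: [-0.3, 1.1, -1.1]
width: 0.078
```

Emit:
drive_tool(
  plan="0.4 0 0 0;0.4 0 0 0;0 0 0 0",
)

```text
time_s: 20.85
tool_pos: [0.5012, 0.2102, 0.1426]
tcp_rot: [0.049, 0.706, -0.049, 0.705]
ft_force: [-0.5, -0.0, -0.8]
width: 0.082
```

```bash
python3 - <<'E'
from ov import *
need(P(B,-33,0,94.5),B[2])
s,p,R=pose(); snap('scene','scene13');snap('top','top13')
for n,g in(('scene',(290,175,350,225,12)),('top',(180,165,215,215,12))):
    tag=n+'13'
    im=overlay(n,tag,B,-33,-1.8,0,p[2]*1e3-82.5,*g)
    cv2.imwrite(f'pics/ov_{tag}.png',im)
E
```

```text
t 20.85 tool-axes cm [ 4.81  0.19 -0.01] turn x -0.001 | pos [0.5012 0.2102 0.1426] jawyaw -0.138 F [-0.5 -0.  -0.8] M [-0.03  0.02 -0.  ] w 6.9 q [ 0.4   0.18 -0.22  1.17  0.    2.11] xaxis [-0.001 -0.    -1.   ]
```

View pics/ov_scene13.png

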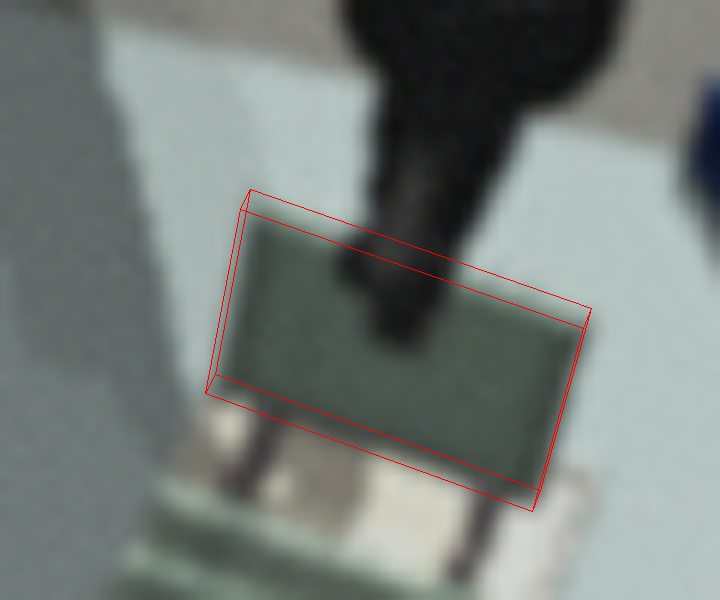

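View pics/ov_top13.png

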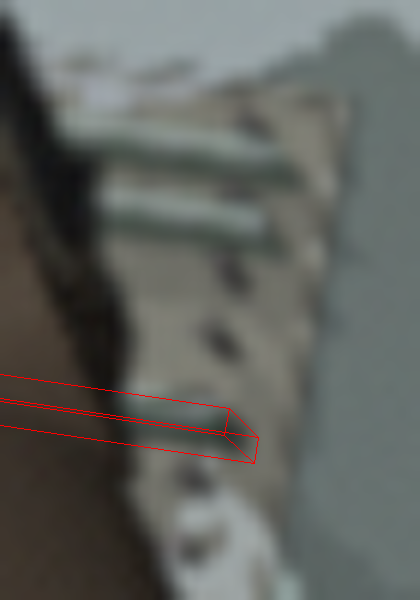

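Emit:
drive_tool(
  plan="0.5 0 0 0;0.5 0 0 0;0.5 0 0 0;0.5 0 0 0;0.5 0 0 0;0.5 0 0 0;0.5 0 0 0;0.5 0 0 0;0 0 0 0",
)

```text
time_s: 21.85
tool_pos: [0.5011, 0.2102, 0.1024]
tcp_rot: [0.049, 0.706, -0.049, 0.705]
ft_force: [-0.3, 0.9, -1.9]
width: 0.082
```

```bash
python3 - <<'E'
from ov import *
need(P(B,-33,0,94.5),B[2])
E
```

```text
t 21.85 tool-axes cm [ 0.79  0.19 -0.  ] turn x -0.001 | pos [0.5011 0.2102 0.1024] jawyaw -0.138 F [-0.3  0.9 -1.9] M [-0.02 -0.01 -0.02] w 7.0 q [ 0.4   0.21 -0.29  1.08 -0.    2.11] xaxis [-0.001 -0.001 -1.   ]
```

Down between the rods with no side force, 8 mm left. I'll lower slowly to floor contact.

Emit:
drive_tool(
  plan="0.2 0 0 0;0.2 0 0 0;0.2 0 0 0;0 0 0 0",
)

```text
time_s: 22.25
tool_pos: [0.5014, 0.2103, 0.0971]
tcp_rot: [0.049, 0.706, -0.049, 0.705]
ft_force: [-0.3, 0.3, -2.0]
width: 0.089
```

Emit:
drive_tool(
  plan="0.1 0 0 0;0 0 0 0",
)

```text
time_s: 22.45
tool_pos: [0.5015, 0.2104, 0.0962]
tcp_rot: [0.049, 0.705, -0.049, 0.705]
ft_force: [-0.4, 0.1, -1.9]
width: 0.082
```

Emit:
drive_tool(
  plan="0.1 0 0 0;0 0 0 0",
)

```text
time_s: 22.65
tool_pos: [0.5015, 0.2103, 0.0952]
tcp_rot: [0.049, 0.705, -0.049, 0.705]
ft_force: [0.2, 0.5, -1.2]
width: 0.081
```

Emit:
drive_tool(
  plan="0.1 0 0 0;0 0 0 0",
)

```text
time_s: 22.85
tool_pos: [0.5016, 0.2104, 0.0945]
tcp_rot: [0.049, 0.705, -0.049, 0.706]
ft_force: [-0.7, -0.9, -0.8]
width: 0.083
```

Emit:
drive_tool(
  plan="0.1 0 0 0;0 0 0 0",
)

```text
time_s: 23.05
tool_pos: [0.5017, 0.2104, 0.0945]
tcp_rot: [0.049, 0.705, -0.049, 0.706]
ft_force: [-1.5, -1.7, 7.7]
width: 0.081
```

Emit:
drive_tool(
  plan="0.1 0 0 0;0 0 0 0",
)

```text
time_s: 23.25
tool_pos: [0.5018, 0.2104, 0.0944]
tcp_rot: [0.049, 0.705, -0.048, 0.706]
ft_force: [-5.1, -3.1, 13.2]
width: 0.081
```

Emit:
drive_tool(
  plan="-0.15 0 0 0;0 0 0 0",
)

```text
time_s: 23.45
tool_pos: [0.5018, 0.2105, 0.0944]
tcp_rot: [0.049, 0.705, -0.049, 0.706]
ft_force: [-2.0, -0.6, 6.1]
width: 0.087
```

Emit:
drive_tool(
  plan="0 0 0 0;0 0 0 0;0 0 0 0;0 0 0 0",
  jaw=2.4,
)

```text
time_s: 23.85
tool_pos: [0.5015, 0.2103, 0.0935]
tcp_rot: [0.049, 0.706, -0.049, 0.705]
ft_force: [0.1, -0.1, 0.1]
width: 0.281
```

```bash
python3 - <<'E'
from ov import *
need(P(B,-33,0,94.5),B[2])
E
```

```text
t 23.85 tool-axes cm [-0.1   0.17 -0.04] turn x -0.001 | pos [0.5015 0.2103 0.0935] jawyaw -0.138 F [ 0.1 -0.1  0.1] M [ 0.04 -0.03  0.01] w 23.9 q [ 0.4   0.21 -0.3   1.06 -0.    2.11] xaxis [-0. -0. -1.]
```

Free of force; now straight up and out of the way.

Emit:
drive_tool(
  plan="-0.5 0 0 0;-1 0 0 0;-1.5 0 0 0;-2.5 0 0 0;-3 0 0 0;-3 0 0 0;-3 0 0 0;-2 0 0 0;0 0 0 0",
)

```text
time_s: 24.75
tool_pos: [0.5027, 0.2109, 0.263]
tcp_rot: [0.05, 0.703, -0.048, 0.707]
ft_force: [0.7, -0.2, -0.2]
width: 0.278
```

Emit:
drive_tool(
  plan="0 0 -3 0;0 0 -4 0;0 0 -4 0;0 0 -4 0;0 0 -4 0;0 0 0 0;0 0 0 0",
)

```text
time_s: 25.45
tool_pos: [0.3128, 0.2366, 0.2588]
tcp_rot: [0.048, 0.705, -0.048, 0.706]
ft_force: [0.4, 1.0, 0.3]
width: 0.279
```

```bash
python3 - <<'E'
from ov import *
need(P(B,-33,0,94.5),B[2])
snap('scene','scene14');snap('top','top14')
crop('scene14',155,135,345,255,4.2); crop('top14',160,155,340,225,4.4)
for n,g in(('scene',(285,185,345,255,9)),('top',(160,160,215,225,9))):
    tag=n+'14'; crop(tag,*g)
E
```

```text
t 25.45 tool-axes cm [16.44  0.13 19.  ] turn x 0.001 | pos [0.3128 0.2366 0.2588] jawyaw -0.136 F [0.4 1.  0.3] M [0.04 0.01 0.  ] w 23.7 q [ 0.65 -0.13 -0.29  1.41 -0.    2.35] xaxis [ 0.001  0.    -1.   ]
```

View pics/scene14_c155_135.png

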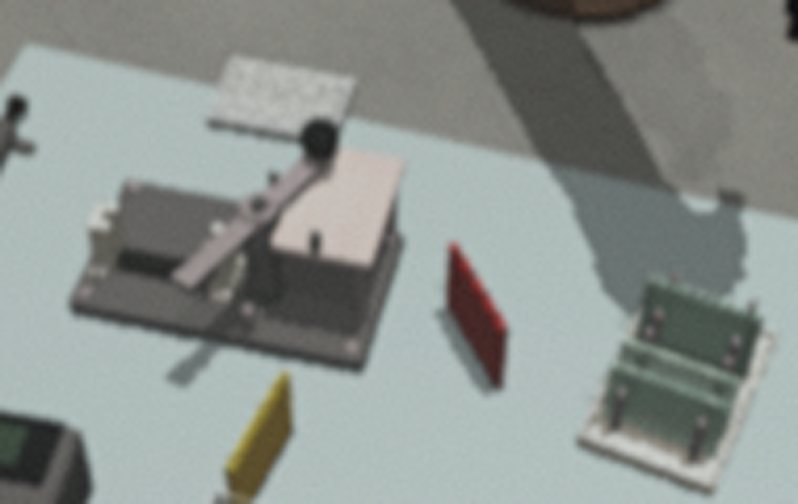

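View pics/top14_c160_155.png

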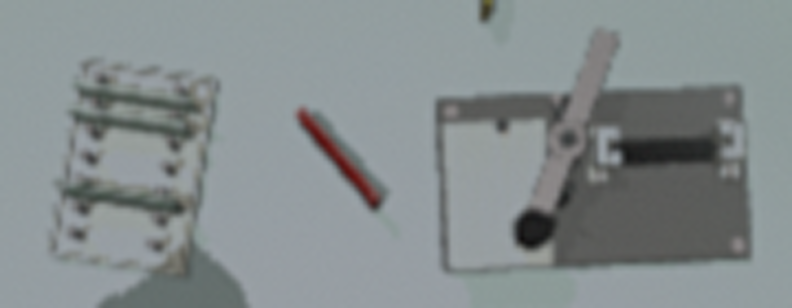

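View pics/top14_c160_160.png

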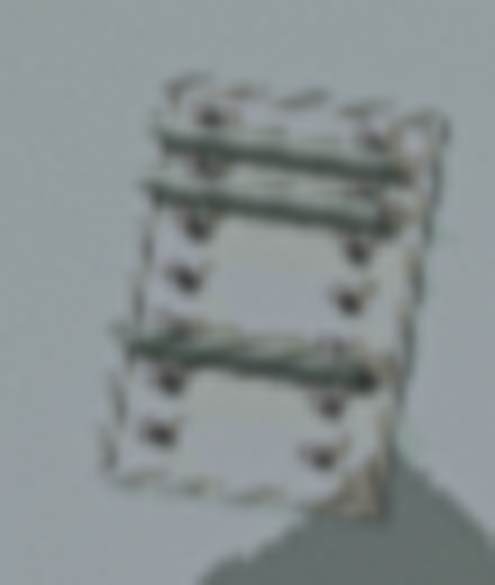

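View pics/scene14_c285_185.png

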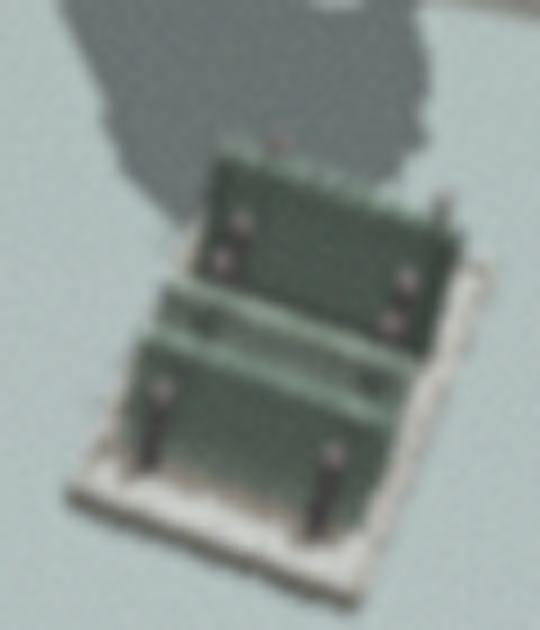

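The cassette stands upright in the slot at -33 mm, between the rod pairs at crop y≈325 and y≈385–405. The two plates look unmoved, the grooves are empty and the arm is still open with the knob over the hole.

```bash
python3 -c "
from station import robot
print(robot.finish_job(), robot.state()['time_s'])"
```

```text
the job is handed in; nothing more can be done
the job is handed in; nothing more can be done
```

The job is done and was handed in at about 25.5 s of the 64 s allowed.

- **Arm:** I swung it by the knob until it met its end stop, where the force rose and the motion stalled. I backed off about 1 mm and pushed the knob down about 12 mm, until it stalled at 22–31 N. The arm stayed open by itself. The knob top then read about 156 mm by depth, which matches fully down.
- **Cassette:** I drew it straight up by its top edge and lowered it into the free slot at -33 mm. There was no side force on the way down, and it met the rack floor at the expected height. I let go only after that contact.
- **Last pictures:** The cassette is upright in its slot and the two plates look unmoved. The arm is still pinned, and the robot is clear of everything with no force on it. I did not check the loose things around one by one, but the tool never went near them.

Three readings disagreed with the rest:

- **Knob position:** The knob met the tool about 3 mm off the camera estimate, so I relied on contact there.
- **Cassette in the slot:** My scene-camera corner fit put the cassette 4 mm off the slot middle. I took that as blur, because the overlay and the force-free entry both contradicted it.
- **Knob width:** The gripper read 29.8 mm on the 32 mm knob.

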